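Candle the brown egg

ROBOT

A 7-joint arm with a two-finger parallel gripper is mounted at the origin on a cart in front of the work surface, level with it; the furniture and walls round the work are solid. World frame = base frame: x ahead of the robot, y to its left, z up, the work surface at z = 0. Lengths are in m, angles in rad, forces in N, time in s.
With the tool pointing down it reaches from about 0.4 to 0.85 m from the base axis. Payload 6.9 kg.
Tool frame: the origin (TCP) lies at the very end of the fingers, on their centre line; the grasp point (between the pads) lies 19 mm behind it; z points along the fingers, y is the line along which they close (so a half turn about z gives the same grasp; the last joint's range is limited). The gripper opens to 85 mm and grips with 20 to 120 N. Pads are 22 mm wide; open, the fingers measure 114 mm over their backs; the gripper's body (76 mm by 85 mm) begins 54 mm behind the grasp point. The pads swing forward as they close: fully open they stand 13 mm farther back than shut.
Start: joints at [-1.028, 0.507, -0.238, 1.5, 0.126, 1.149, -0.155], TCP at [0.265, 0.566, 0.231] pointing down, gripper open.
Joint ranges: [-3.08, 3.08], [-0.24, 2.05], [-1.43, 1.35], [0, 2.5], [-1.52, 4.66], [0.17, 1.96], [-2.89, 2.89]. Speed limits (rad/s): [2.39, 2.39, 3.14, 3.14, 3.14, 3.14, 3.14].

INTERFACE

Orientations are given as a unit quaternion [w, x, y, z].
In Python, from station import ctrl, claw, grab_frame, camera_info gives the robot as it stands (ctrl), with the cameras as plain functions and the gripper (claw). Calls block until the motion is done:
- ctrl.movep(position, orientation): joint-space move of the TCP to a pose.
- ctrl.movel(position, frame=None, max_speed=0.15): straight line of the TCP; frame=None keeps the orientation; max_speed is the mean speed in m/s.
- ctrl.set_joints(angles): joint-space move.
- claw.ungrasp() and claw.close_gripper(force=None): open the fingers fully, or close them until they stop; force is the grip in N (None keeps the last).
- ctrl.pause(seconds).
- ctrl.ik(position, orientation): joint angles nearest the present ones, or None.
- ctrl.get_state(): the state.
- grab_frame(name): name is "side" or "top" or "wrist"; returns the picture (384x512x3 uint8, blue, green, red); there is no depth.
- camera_info(name): a dict with "mtx" (3x3 intrinsics, pixels), "R" (3x3) and "t" (3): a world point X has camera coordinates R X + t; the wrist camera has in their place "hand_eye" (4x4, takes a point from camera to tool coordinates, whose origin is the TCP and whose axes are the flange's). Camera axes: x right, y down, z forward; pixel columns grow to the right and rows downward; lengths in m; the calibration is good to about 2 mm. A picture is of the moment at which its call begins: read the wrist's pose just before it. camera_info takes no time and is no camera call.
A pose or a line that the arm cannot do raises ctrl.Unreachable and nothing moves.
- ctrl.close_job(): hands the job in; it is judged then, once.
The state is a dict: "time": time; "qpos": joint angles; "qd": joint speeds; "tau": joint torques, N m; "tcp_pos": TCP position; "eef_rot": TCP orientation; "contact_force": force on the tool from outside, world axes, zero at the start; "wrist_torque": the same for the moment, N m; "width": finger opening in m; "gripper_force": force on a finger pad.
Only numpy, scipy, OpenCV 4.12 (cv2) and the standard library are available. Lean on these libraries where they do the work, as an engineer would, in place of code of your own. Each camera call takes 0.05 s, during which the arm holds its last target. There are 200 camera calls.

TASK

Candle the brown egg: first switch the lamp on by pressing the white-dotted end of its rocker fully down, then lift the egg out of its wire ring and hold it still in the air before the tilted lamp head, blunt end towards the lens, centred and in line with the beam, about one centimetre off the rubber cup and never knocking it. Grip the raw egg gently, with no more than 40 N, do not drop it, and leave the two white eggs and the lamp head as they are. The program finishes while the fingers alone are still holding the egg there, with the lamp left on.

Things in the scene. Friction and masses are not known exactly. Their poses are not given: they have to be found in the camera images.
- brown_egg: brown hen's egg, 57 mm long, 44 mm thick, lying level in its wire ring; origin at the middle of its long axis (53 mm above the worktop at the start), x axis along the egg towards its blunt end. About 60 g. Take it across its middle from above: over 30 mm are free on both sides for the fingers, which may reach beside the ring to 20 mm above the worktop. Lift it straight up
- brown_egg_blunt (a point): point on the brown egg's shell at the tip of the blunt (rounder) end, 28.5 mm from the egg's middle
- white_egg_a: off-white hen's egg, 57 mm long, 44 mm thick, lying level in its wire ring; origin at the middle of its long axis (53 mm above the worktop at the start), x axis along the egg towards its blunt end; stays where it is
- white_egg_b: the other off-white egg, the same; stays where it is
- egg_stand: fixed bamboo board 100 x 250 x 14 mm with three oval steel-wire rings (44 x 34 mm outside, tops 36 mm above the worktop) in a row at y = -80, 0, 80 mm. Origin at the middle of its underside; each egg lies along the stand's x axis, all blunt ends towards +x (away from the robot). Which ring holds the brown egg varies
- candling_lamp: fixed egg-candling lamp: a white foot 90 x 210 x 24 mm (origin at the middle of its underside; it faces -x, towards the robot), a post near its right (-y) end carrying the lamp head between two cheeks about 195 mm up, and the rocker switch near its left (+y) end, 130 mm from the post
- lamp_mouth (a point): middle of the front of the lamp's black rubber cup (39 mm across, pale lens inside), 172 to 188 mm above the worktop. The white head behind is 54 mm across, 90 mm long, on a stiff hinge, nodding down 0.12 to 0.34 rad, another angle each time. The frame turns with the head: x points into the lamp along the beam axis (light comes out along -x), y is level, to the left
- lamp_switch (a joint): rocker switch of the lamp, stays where it is left: 0 = off (the white-dotted left end stands up), 0.30 rad = fully on (that end pressed down); about 2 N at the press point moves it
- switch_press (a point): point to press: top of the white-dotted (+y) half of the rocker, 14 mm from its pivot, 37 mm above the worktop when off; it sinks 4 mm. The black rocker is 24 mm wide (along the lamp's x) and 46 mm long (y), on the lamp's foot, whose top is 24 mm above the worktop

How it is judged:
By the outcome, as a careful person would: the job done as asked, in the order asked, and still so for the second after the job is handed in, while the arm keeps its last pose, push and grip.
It also fails if it takes over 48 s, if anything falls off the work surface, if the arm or the gripper's body presses on something with over 40 N, if the wrist force passes 120 N, or if a joint passes its speed limit or range.

## Working session

There is one attempt and no reset: what is moved stays moved. The work goes in short steps, each a Python script; the robot and the scene stay as the last script left them, time stands still between calls to the robot, and variables do not carry over. Pictures are saved under pics/ and viewed, at most 10 in all, crops included, and the job is handed in when it is done.

```bash
ls; mkdir -p pics; python3 - <<'E'
from station import ctrl, claw, grab_frame, camera_info
import cv2,numpy as np
np.set_printoptions(precision=4,suppress=True)
for n in("side","top","wrist"):
    s=ctrl.get_state();cv2.imwrite(f"pics/{n}0.png",grab_frame(n));print(n,camera_info(n))
print(s)
a=[cv2.imread(f"pics/{n}0.png") for n in("side","top")]
E
```

```text
pics
station.py
side {'mtx': array([[431.9816,   0.    , 252.3947],
       [  0.    , 431.9816, 191.3964],
       [  0.    ,   0.    ,   1.    ]]), 'R': array([[-0.979 , -0.2033, -0.0142],
       [-0.1076,  0.5746, -0.8113],
       [ 0.1731, -0.7927, -0.5845]]), 't': array([0.556 , 0.1276, 0.8911])}
top {'mtx': array([[445.5349,   0.    , 254.7817],
       [  0.    , 445.5349, 185.5312],
       [  0.    ,   0.    ,   1.    ]]), 'R': array([[-0.0276, -0.9996,  0.0017],
       [-0.9966,  0.0274, -0.0777],
       [ 0.0776, -0.0038, -0.997 ]]), 't': array([0.0776, 0.5531, 1.0896])}
wrist {'mtx': array([[290.0371,   0.    , 253.6976],
       [  0.    , 290.0371, 192.9377],
       [  0.    ,   0.    ,   1.    ]]), 'hand_eye': array([[ 0.0002, -0.9545, -0.2983,  0.0769],
       [ 1.    ,  0.0006, -0.0014, -0.0004],
       [ 0.0015, -0.2983,  0.9545, -0.1416],
       [ 0.    ,  0.    ,  0.    ,  1.    ]])}
{'time': 0.1, 'qpos': array([-1.0275,  0.5082, -0.2375,  1.501 ,  0.1257,  1.1489, -0.1548]), 'qd': array([ 0.0004, -0.0019, -0.0007, -0.0019, -0.0004, -0.0005,  0.002 ]), 'tau': array([ -0.0041, -62.1827,  -2.1941, -25.0202,   0.0126,   0.0079,
         0.    ]), 'tcp_pos': array([0.2649, 0.5656, 0.2305]), 'eef_rot': array([-0.0002,  0.2172,  0.9761, -0.0008]), 'contact_force': array([ 1.2874, -0.1135,  0.0099]), 'wrist_torque': array([-0.0189, -0.0443,  0.0202]), 'gripper_force': 0.0, 'width': 0.08513573866132944}
```

View pics/side0.png

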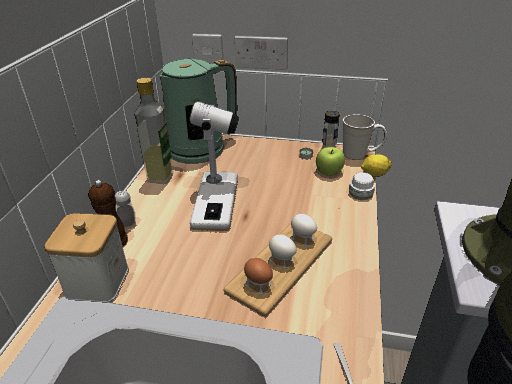

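View pics/top0.png

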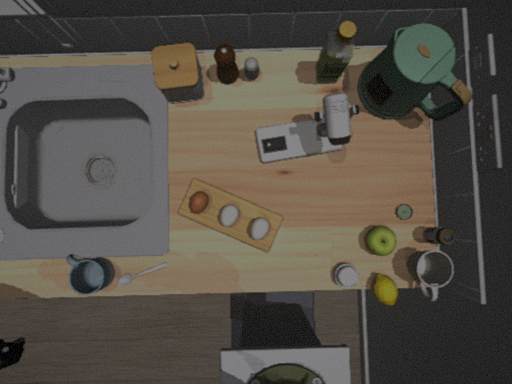

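Side: brown egg ~(258,271), rocker ~(213,211), lamp cup ~(233,122). Top: brown egg ~(199,202), rocker ~(274,143), head ~(338,118). Next, enlarged crops.

```bash
python3 - <<'E'
import cv2,numpy as np
def c(n,x,y,w,h,W=400,H=300):
    a=cv2.imread(f"pics/{n}0.png")[y:y+h,x:x+w]; a=cv2.resize(a,(W,H),interpolation=cv2.INTER_CUBIC)
    k=W/w
    for u in range(x-x%10+10,x+w,10): cv2.line(a,(int((u-x+.5)*k),0),(int((u-x+.5)*k),6 if u%50 else 16),(0,0,255),1)
    for v in range(y-y%10+10,y+h,10): cv2.line(a,(0,int((v-y+.5)*k)),(6 if v%50 else 16,int((v-y+.5)*k)),(0,0,255),1)
    return a
A=np.vstack([np.hstack([c("top",250,85,120,90),c("top",174,175,120,90)]),np.hstack([c("side",170,90,100,75),c("side",170,165,100,75)])])
cv2.imwrite("pics/crop1.png",A)
E
```

```text
(no output)
```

View pics/crop1.png

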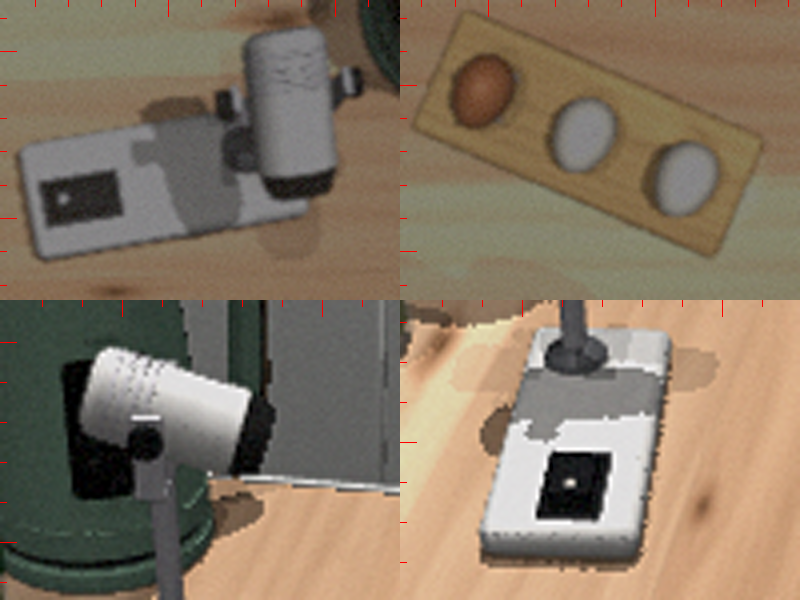

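Crops show: rocker corners, foot and stand edges, brown egg near the stand's left end, and the cup front edge clearly. Computing positions.

```bash
cat > h.py <<'E'
from station import ctrl, claw, grab_frame, camera_info
import cv2,numpy as np
from scipy.spatial.transform import Rotation as R
np.set_printoptions(precision=4,suppress=True)
def cam(n,s=None):
    c=camera_info(n)
    if "R" in c: return c["mtx"],c["R"],c["t"]
    q=s["eef_rot"]; T=np.eye(4);T[:3,:3]=R.from_quat(q,scalar_first=True).as_matrix();T[:3,3]=s["tcp_pos"]
    M=np.linalg.inv(T@c["hand_eye"]); return c["mtx"],M[:3,:3],M[:3,3]
def ray(C,p):
    K,r,t=C; d=r.T@np.linalg.inv(K)@[p[0],p[1],1]; return -r.T@t,d/np.linalg.norm(d)
def onz(C,p,z):
    o,d=ray(C,p); return o+d*(z-o[2])/d[2]
def proj(C,X):
    K,r,t=C; x=(r@np.asarray(X).T).T+t; x=x@K.T; return x[...,:2]/x[...,2:]
def tri(obs):
    A=0;b=0;
    for C,p in obs:
        o,d=ray(C,p);P=np.eye(3)-np.outer(d,d);A=A+P;b=b+P@o
    X=np.linalg.solve(A,b); return X,[proj(C,X)-p for C,p in obs]
E
python3 - <<'E'
from h import *
T=cam("top");S=cam("side")
a=lambda x,y:np.array([250+x/3.333-.5,85+y/3.333-.5])
b=lambda x,y:np.array([174+x/3.333-.5,175+y/3.333-.5])
c=lambda x,y:np.array([170+x/4-.5,90+y/4-.5])
d=lambda x,y:np.array([170+x/4-.5,165+y/4-.5])
st=np.array([onz(T,b(*p),.014) for p in[(68,10),(363,145),(312,256),(14,128)]])
print("stand",st,st.mean(0),[np.linalg.norm(st[i]-st[i-1]) for i in range(4)])
v=(st[0]-st[1]+st[3]-st[2]);print("yaw y-axis->",np.degrees(np.arctan2(-v[0],v[1])))
for p in[(82,91),(184,135),(286,178)]:print("egg top",onz(T,b(*p),.053))
print("brown tri",tri([(T,b(82,91)),(S,np.array([258.3,271]))]))
f=np.array([onz(T,a(*p),.024) for p in[(20,150),(42,258),(308,212)]]);print("foot",f,np.linalg.norm(f[0]-f[1]),np.linalg.norm(f[2]-f[1]))
v=f[1]-f[2];print("lamp yaw",np.degrees(np.arctan2(-v[0],v[1])))
r=[onz(T,a(*p),.035) for p in[(40,182),(115,171),(123,215),(47,226)]];print("rocker",np.array(r),np.mean(r,0))
print("dot top",onz(T,a(63,199),.038),"tri",tri([(T,a(63,199)),(S,d(170,183))]))
rs=[onz(S,d(*p),.035) for p in[(150,150),(211,153),(200,221),(136,219)]];print("rocker side",np.array(rs),np.mean(rs,0))
print("cup approx top",onz(T,a(301,188),.18),"hd rear",onz(T,a(283,33),.21))
E
```

```text
stand [[ 0.58    0.2147  0.014 ]
 [ 0.4724 -0.0044  0.014 ]
 [ 0.391   0.0362  0.014 ]
 [ 0.4923  0.2567  0.014 ]] [0.4839 0.1258 0.014 ] [np.float64(0.09722011350961754), np.float64(0.2441057895010825), np.float64(0.09093636850414971), np.float64(0.24256366930754897)]
yaw y-axis-> -25.420429401197882
egg top [0.5169 0.2004 0.053 ]
egg top [0.483  0.1272 0.053 ]
egg top [0.4501 0.0544 0.053 ]
brown tri (array([0.5157, 0.2004, 0.0512]), [array([0.0825, 0.5062]), array([-0.6749, -0.0563])])
foot [[ 0.6959  0.0566  0.024 ]
 [ 0.6135  0.0424  0.024 ]
 [ 0.6428 -0.1584  0.024 ]] 0.08363561065752727 0.20299601599428738
lamp yaw 8.30840885234212
rocker [[ 0.6691  0.0425  0.035 ]
 [ 0.6758 -0.0136  0.035 ]
 [ 0.6426 -0.0185  0.035 ]
 [ 0.6359  0.0383  0.035 ]] [0.6558 0.0122 0.035 ]
dot top [0.6553 0.0259 0.038 ] tri (array([0.6547, 0.0257, 0.037 ]), [array([0.0693, 0.2954]), array([-0.3354, -0.0369])])
rocker side [[ 0.6746 -0.0041  0.035 ]
 [ 0.6394 -0.0078  0.035 ]
 [ 0.6295  0.0523  0.035 ]
 [ 0.6642  0.0572  0.035 ]] [0.6519 0.0244 0.035 ]
cup approx top [ 0.634  -0.1228  0.18  ] hd rear [ 0.7279 -0.1097  0.21  ]
```

```bash
cat >> h.py <<'E'
def quat(x,y,z): return R.from_matrix(np.column_stack([x,y,z])).as_quat(scalar_first=True)
def axes(psi): return np.array([np.cos(psi),np.sin(psi),0]),np.array([-np.sin(psi),np.cos(psi),0]),np.array([0,0,1.])
E
python3 - <<'E'
from h import *
X,Y,Z=axes(np.radians(8)); th=.35
z=-np.sin(th)*Y-np.cos(th)*Z; y=X; x=np.cross(y,z); q=quat(x,y,z)
P=np.array([.6548,.026,0])
tcp=lambda h:P+[0,0,h]-.011*x
print(ctrl.ik(tcp(.08),q))
claw.close_gripper(20)
ctrl.movep(tcp(.08),q); ctrl.movel(tcp(.045),max_speed=.1)
f0=ctrl.get_state()["contact_force"]
for h in np.arange(.041,.0275,-.001):
    ctrl.movel(tcp(h),max_speed=.03); s=ctrl.get_state(); f=s["contact_force"]-f0
    print(round(h,4),f,s["tcp_pos"][2]+.011*x[2],s["width"])
    if np.linalg.norm(f)>9: break
cv2.imwrite("pics/side1.png",grab_frame("side"))
ctrl.movel(tcp(.1),max_speed=.15)
im=grab_frame("side");print(s["time"])
cv2.imwrite("pics/s2.png",np.hstack([cv2.resize(a[90:240,170:270],(400,600)) for a in(cv2.imread("pics/side1.png"),im)]))
E
```

```text
[-0.3823  0.7207  0.229   1.6222  0.2651  0.8537 -0.2464]
0.041 [-1.1247  0.1806 -0.0822] 0.04124514263653786 -0.0001332860696424842
0.04 [-1.083   0.8583 -0.1627] 0.04010404771324196 -0.00011575968280756822
0.039 [-0.1586  0.5215  0.5475] 0.03894419935036968 -0.00013201780625615923
0.038 [-0.9496  0.8037  0.3189] 0.037900620655933366 0.00019275946111057423
0.037 [-1.8167  0.8308  0.3129] 0.03692243399465185 9.90396644206275e-05
0.036 [ 0.1293 -0.0443 -0.0078] 0.03601106526072222 -7.408076936051668e-05
0.035 [-0.1817  1.899   2.0221] 0.03511106018737089 4.751394686400838e-05
0.034 [-0.7579  1.8331  3.0016] 0.03402358111780586 -5.971158594723229e-05
0.033 [-0.2563  2.833   2.7678] 0.03295089166489495 0.00023235160814841273
0.032 [-0.847   2.5471  4.063 ] 0.03214782929046506 -0.0004849338163419239
0.031 [-2.4058  4.6924 11.4972] 0.03190019349529813 0.00045916581759261984
6.6333
```

View pics/s2.png

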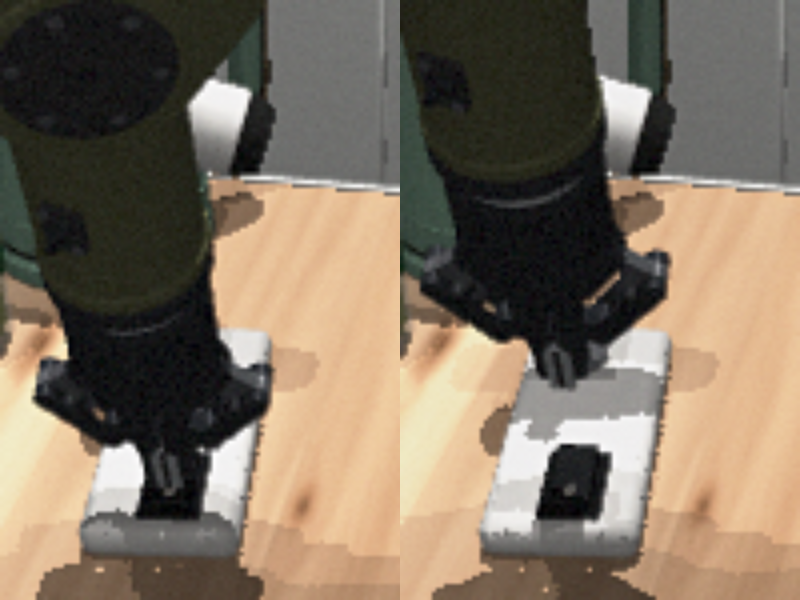

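The rocker now tilts the other way, its dotted end down (about 4 mm of travel, then a hard stop). Next, wrist views of the lamp mouth from two poses.

```bash
cat > look.py <<'E'
from h import *
import json
X,Y,Z=axes(np.radians(8)); th=.52
z=np.sin(th)*X-np.cos(th)*Z; x=-np.cos(th)*X-np.sin(th)*Z; y=np.cross(z,x); q=quat(x,y,z)
ims=[];ss=[]
for p in([.50,-.06,.25],[.485,-.20,.25]):
    print(ctrl.ik(p,q)); ctrl.movep(p,q); ctrl.pause(.3); s=ctrl.get_state(); im=grab_frame("wrist"); ims.append(im)
    ss.append(dict(tcp_pos=list(s["tcp_pos"]),eef_rot=list(s["eef_rot"])));print(s["time"],s["tcp_pos"])
    print(proj(cam("wrist",s),[[.634,-.123,.18]]))
json.dump(ss,open("ss.json","w"))
for i,im in enumerate(ims): cv2.imwrite(f"pics/w{i}.png",im)
cv2.imwrite("pics/ww.png",np.hstack([cv2.resize(im,(400,300)) for im in ims]))
E
python3 look.py
```

```text
[ 0.6965  0.105  -0.5669  2.2174 -0.2523  0.3446  2.0735]
9.625 [ 0.5001 -0.0598  0.2499]
[[174.4604 256.0803]]
[ 1.0553  0.1882 -0.5816  2.1237 -0.448   0.4763  2.5748]
10.5917 [ 0.4853 -0.1988  0.2502]
[[302.412  271.9761]]
```

View pics/ww.png

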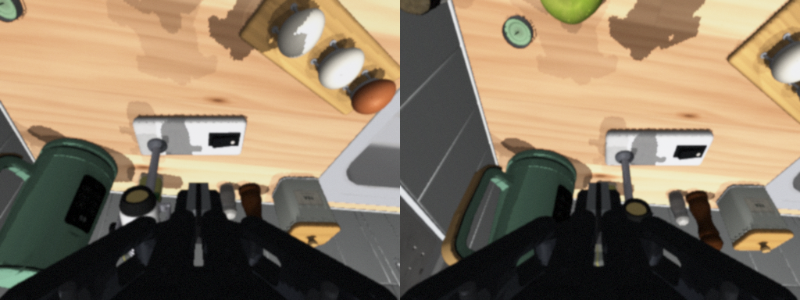

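Both views show the cup (≈(176,250) and (302,268) full-res) with a lit lens; the image is upside-down. Enlarging both.

```bash
python3 - <<'E'
import cv2,numpy as np
def c(n,x,y,w=50,k=8):
    a=cv2.imread(f"pics/{n}.png")[y:y+w,x:x+w]; a=cv2.resize(a,None,fx=k,fy=k,interpolation=cv2.INTER_CUBIC).astype(float)
    a=np.clip(a*1.6+15,0,255).astype(np.uint8)
    for u in range(0,w,5): cv2.line(a,(int((u+.5)*k),0),(int((u+.5)*k),5 if (u+x)%10 else 12),(0,0,255),1); cv2.line(a,(0,int((u+.5)*k)),(5 if (u+y)%10 else 12,int((u+.5)*k)),(0,0,255),1)
    return a
cv2.imwrite("pics/wc.png",np.hstack([c("w0",150,225),c("w1",275,240)]))
E
```

```text
(no output)
```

View pics/wc.png

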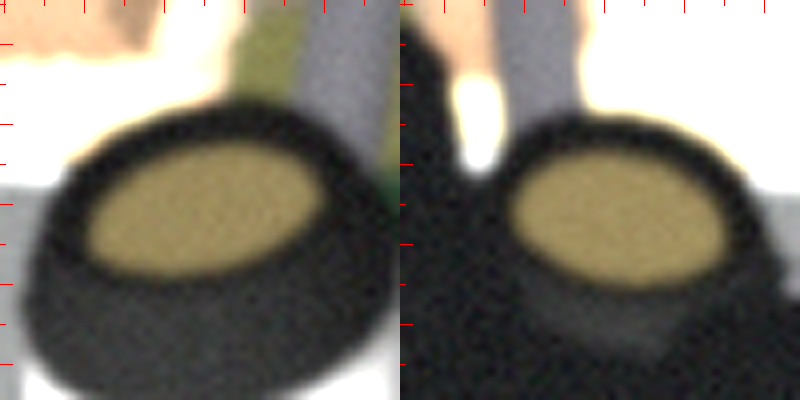

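```bash
cat > fit.py <<'E'
from h import *
import json
from scipy.optimize import least_squares
from scipy.spatial import cKDTree
ss=json.load(open("ss.json")); W=[cam("wrist",s) for s in ss];S=cam("side");T=cam("top")
off=[(150,225),(275,240)]
a8=lambda i,P:np.array(P)/8-.5+off[i]
rim=[(W[0],a8(0,[(75,165),(110,138),(150,118),(200,104),(250,100),(300,115),(340,145)])),
     (W[1],a8(1,[(130,135),(170,118),(220,113),(270,123),(320,150),(355,190)])),
     (S,np.array([(272,102),(274,120),(268,150),(262,170)])/4-.5+[170,90])]
lens=[]
for i in(0,1):
    im=cv2.imread(f"pics/w{i}.png").astype(float); x,y=off[i]; a=im[y:y+50,x:x+50]
    m=((a[...,2]-a[...,0]>25)&(a[...,2]<140)).astype(np.uint8)   # yellowish lens
    n,l,st,c=cv2.connectedComponentsWithStats(m); k=l[26,26]; m=(l==k).astype(np.uint8)
    cs=max(cv2.findContours(cv2.resize(m*255,None,fx=4,fy=4),0,cv2.CHAIN_APPROX_NONE)[0],key=len) if False else max(cv2.findContours(m,cv2.RETR_EXTERNAL,cv2.CHAIN_APPROX_NONE)[0],key=len)
    e=cv2.fitEllipse(cs); e=(e[0],(e[1][0]+1,e[1][1]+1),e[2]); print("lens",st[k],e)
    pts=cv2.ellipse2Poly((int(e[0][0]*100),int(e[0][1]*100)),(int(e[1][0]*50),int(e[1][1]*50)),int(e[2]),0,360,20)/100.
    lens.append((W[i],pts[:-1]+[x,y]))
t=np.linspace(0,2*np.pi,721)
def circ(c,ya,pi,r):
    X,Y,Z=axes(ya); ax=np.cos(pi)*X+np.sin(pi)*Z; up=np.cross(ax,Y)
    return ax,c+r*(np.outer(np.cos(t),Y)+np.outer(np.sin(t),up))
def res(p,sep=False):
    C=p[:3]; ax,pt=circ(C,p[3],p[4],.0195); _,pl=circ(C+p[6]*ax,p[3],p[4],p[5])
    o=[]
    for (c,P),Q,w in[(r,pt,1.) for r in rim]+[(l,pl,1.) for l in lens]:
        d=cKDTree(proj(c,Q)).query(P)[0]; o.append(d*w)
    if sep: return [np.sqrt((d**2).mean()) for d in o]
    return np.concatenate(o+[[(p[3]-np.radians(8))/.015, (p[6]-.002)/.002]])
b=least_squares(res,[.634,-.123,.18,.14,.23,.014,.002],x_scale=[.01,.01,.01,.1,.1,.005,.005],diff_step=1e-4)
p=b.x;print(p,"yaw deg",np.degrees(p[3]),res(p,True)); J=np.linalg.pinv(b.jac.T@b.jac);print("sd",np.sqrt(np.diag(J))*.4)
E
python3 fit.py
```

```text
lens [ 12  18  27  16 322] ((24.993074417114258, 25.74750328063965), (14.844441413879395, 27.993511199951172), 76.85519409179688)
lens [ 15  19  25  17 309] ((26.96292495727539, 26.933399200439453), (15.636242866516113, 25.5399169921875), 100.3136978149414)
[ 0.6299 -0.1237  0.1738  0.1476  0.3565  0.0135  0.0023] yaw deg 8.459206393191252 [np.float64(0.36960139497034306), np.float64(0.32301443577924854), np.float64(1.3685638030654308), np.float64(0.310630218344036), np.float64(0.24934343454215213)]
sd [0.0003 0.0001 0.0003 0.0054 0.0117 0.0001 0.0002]
```

```bash
cat >> fit.py <<'E'
im=cv2.imread("pics/side0.png").astype(float).min(2)
cols=np.arange(203,231,2); ed=[]
for u in cols:
    g=im[95:118,u]; k=np.argmax(g>110); ed.append(95+k-1+(110-g[k-1])/(g[k]-g[k-1]))
print(np.round(ed,1)); sl=np.polyfit(cols,ed,1);print("slope",sl, "resid",np.abs(np.polyval(sl,cols)-ed).max())
for pi in(.24,.27,.30,.33,.36):
    _,pa=circ(p[:3]+.02*circ(p[:3],p[3],pi,.0)[0],p[3],pi,.027); _,pb=circ(p[:3]+.08*circ(p[:3],p[3],pi,.0)[0],p[3],pi,.027)
    h=cv2.convexHull(np.vstack([proj(S,pa),proj(S,pb)]).astype(np.float32))[:,0]
    m=np.zeros((384*8,512*8),np.uint8);cv2.fillPoly(m,[np.int32((h+.5)*8)],1)
    top=[np.argmax(m[:,int((u+.5)*8)])/8-.5 for u in cols]; c=[u for u,t_ in zip(cols,top) if t_>0]; tt=[t_ for t_ in top if t_>0]
    print(pi,np.polyfit(c,tt,1),np.mean(np.array(tt)-np.polyval(sl,c)),len(c))
E
python3 fit.py
```

```text
lens [ 12  18  27  16 322] ((24.993074417114258, 25.74750328063965), (14.844441413879395, 27.993511199951172), 76.85519409179688)
lens [ 15  19  25  17 309] ((26.96292495727539, 26.933399200439453), (15.636242866516113, 25.5399169921875), 100.3136978149414)
[ 0.6299 -0.1237  0.1738  0.1476  0.3565  0.0135  0.0023] yaw deg 8.459206393191252 [np.float64(0.36960139497034306), np.float64(0.32301443577924854), np.float64(1.3685638030654308), np.float64(0.310630218344036), np.float64(0.24934343454215213)]
sd [0.0003 0.0001 0.0003 0.0054 0.0117 0.0001 0.0002]
[102.4 103.4 103.7 104.4 104.7 104.6 106.4 107.2 108.  108.1 108.9 109.9
 110.4 111.1]
slope [ 0.3336 34.5855] resid 1.0278453478672134
0.24 [ 0.1839 68.9946] 2.0694202844554934 14
0.27 [ 0.1871 67.8212] 1.5783488558840648 14
0.3 [ 0.1837 68.0718] 1.0872774273126364 14
0.33 [ 0.1668 71.2838] 0.6497774273126363 14
0.36 [ 0.143 76.015] 0.24799171302692205 14
```

```bash
sed -i '/^for pi in/,$d' fit.py; cat >> fit.py <<'E'
for pi in(.24,.27,.30,.33,.36):
    ax=circ(p[:3],p[3],pi,0)[0]
    h=cv2.convexHull(np.vstack([proj(S,circ(p[:3]+d*ax,p[3],pi,.027)[1]) for d in(.015,.08)]).astype(np.float32))[:,0]
    g=np.roll(h,-1,0)-h; L=np.linalg.norm(g,axis=1); 
    for i in np.argsort(L)[-2:]: print(pi,"edge",h[i],h[(i+1)%len(h)],"slope",g[i][1]/g[i][0],"meas at mid",np.polyval(sl,(h[i]+g[i]/2)[0]),(h[i]+g[i]/2)[1])
E
python3 fit.py | tail -10
```

```text
0.24 edge [227.0451 135.4473] [199.386 129.078] slope 0.23027548 meas at mid 105.7247671497596 132.26263
0.24 edge [204.2918 105.7768] [232.1362 112.3263] slope 0.2352183 meas at mid 107.39250070551199 109.05154
0.27 edge [226.7859 135.2078] [199.2578 128.1016] slope 0.2581447 meas at mid 105.66012560388094 131.65472
0.27 edge [204.7879 104.9126] [232.4868 112.2297] slope 0.26416552 meas at mid 107.53374785435486 108.57117
0.3 edge [226.5342 134.9619] [199.1615 127.1222] slope 0.28640583 meas at mid 105.60208719929585 131.04207
0.3 edge [205.3145 104.0629] [232.841 112.143] slope 0.29353806 meas at mid 107.68068683971754 108.10295
0.33 edge [226.2903 134.7097] [199.0976 126.1408] slope 0.31511715 meas at mid 105.55072830232618 130.42523
0.33 edge [205.8711 103.2285] [233.1986 112.0662] slope 0.32340148 meas at mid 107.83320056657328 107.64736
0.36 edge [226.0543 134.4513] [199.0662 125.1582] slope 0.34434223 meas at mid 105.50611000602936 129.80472
0.36 edge [206.4573 102.4102] [233.5593 111.9995] slope 0.35382357 meas at mid 107.991161757719 107.20488
```

```bash
cat > pick.py <<'E'
from h import *
X,Y,Z=axes(np.radians(-25)); q=quat(-X,Y*-1 if np.cross(-Z,-X)@Y<0 else Y,-Z)
e=np.array([.5168,.2003,0])
print(q,ctrl.ik(e+[0,0,.15],q))
ctrl.movep(e+[0,0,.15],q); claw.ungrasp()
ctrl.movel(e+[0,0,.031],max_speed=.12); s0=ctrl.get_state(); print(s0["time"],s0["tcp_pos"],s0["contact_force"])
cv2.imwrite("pics/g0.png",grab_frame("wrist"))
claw.close_gripper(25); s=ctrl.get_state(); print(s["time"],s["tcp_pos"],s["contact_force"],s["width"],s["gripper_force"])
ctrl.movel(e+[0,0,.21],max_speed=.1); s=ctrl.get_state(); print(s["time"],s["tcp_pos"],s["contact_force"],s["width"],s["gripper_force"])
a=[grab_frame(n) for n in("wrist","side")]; cv2.imwrite("pics/g1.png",a[0]);cv2.imwrite("pics/g2.png",a[1])
cv2.imwrite("pics/g.png",np.hstack([cv2.resize(a[0],(400,300)),cv2.resize(a[1],(400,300))]))
E
python3 pick.py
```

```text
[0.     0.2164 0.9763 0.    ] [-0.175   0.4904 -0.3586  1.8029  0.215   0.8865  0.503 ]
14.3667 [0.5172 0.2005 0.0316] [-0.1452 -0.9822  0.1763]
14.8917 [0.5169 0.2    0.0315] [-0.5752 -0.3721  4.7222] 0.04200542182776766 24.62234392762184
16.8333 [0.5166 0.2002 0.2095] [ 0.0884 -0.0465  0.0328] 0.04230456552101547 25.414670705795288
```

View pics/g.png

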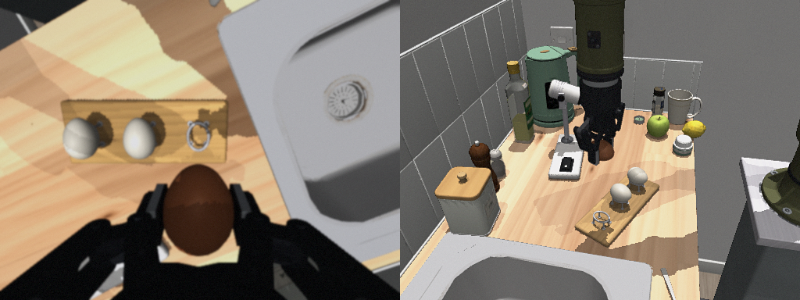

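Egg held, ring empty, white eggs untouched; the narrow end faces the robot. Check the egg's pose in the hand from the wrist and side pictures.

```bash
cat > egg.py <<'E'
from h import *
def mask(im):
    h=cv2.cvtColor(im,cv2.COLOR_BGR2HSV); m=((h[...,0]<15)&(h[...,1]>120)&(h[...,2]>30)).astype(np.uint8)
    return cv2.morphologyEx(m,cv2.MORPH_OPEN,np.ones((3,3)))
def outline(C,c,ax,n=40):
    u,v=np.mgrid[0:np.pi:n*1j,0:2*np.pi:2j*n]; k=np.cross(ax,[0,0,1]);k/=np.linalg.norm(k);w=np.cross(k,ax)
    P=c+.0285*np.cos(u)[...,None]*ax+.022*np.sin(u)[...,None]*(np.cos(v)[...,None]*k+np.sin(v)[...,None]*w)
    return proj(C,P.reshape(-1,3))
def compare(im,C,c,ax,name):
    pr=outline(C,c,ax); b=np.r_[pr.min(0),pr.max(0)]; u,v=proj(C,c).astype(int)
    n,l,st,_=cv2.connectedComponentsWithStats(mask(im)); k=l[v,u]; s=st[k]
    print(name,"pred xmin,ymin,xmax,ymax",b.round(1),"seen",s[0]-.5,s[1]-.5,s[0]+s[2]-.5,s[1]+s[3]-.5,"area",s[4])
    h=cv2.convexHull(pr.astype(np.float32))[:,0]; o=cv2.resize(im,None,fx=3,fy=3,interpolation=cv2.INTER_CUBIC)
    cv2.polylines(o,[np.int32((h+.5)*3)],True,(255,255,0),1); x,y=int(u*3),int(v*3)
    return cv2.copyMakeBorder(o,300,300,400,400,cv2.BORDER_CONSTANT)[y+300-225:y+300+225,x+400-200:x+400+200]
E
python3 - <<'E'
from egg import *
s=ctrl.get_state(); Rm=R.from_quat(s["eef_rot"],scalar_first=True).as_matrix()
c=s["tcp_pos"]+Rm@[0,0,-.0215]; ax=-Rm[:,0]
a=compare(cv2.imread("pics/g1.png"),cam("wrist",s),c,ax,"wrist"); b=compare(cv2.imread("pics/g2.png"),cam("side"),c,ax,"side")
cv2.imwrite("pics/cmp.png",np.hstack([a,b]))
E
```

```text
wrist pred xmin,ymin,xmax,ymax [207.8 213.6 301.8 332.2] seen 208.5 209.5 298.5 326.5 area 8317
side pred xmin,ymin,xmax,ymax [239.8 176.9 273.  205.6] seen 254.5 178.5 273.5 205.5 area 405
```

View pics/cmp.png

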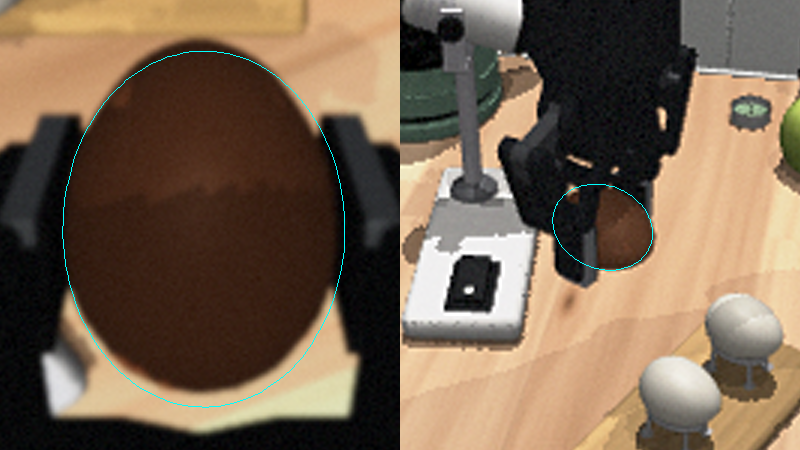

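```bash
sed -i 's#(p\[6\]-.002)/.002\]#(p[6]-.002)/.002,(p[4]-.33)/.003]#' fit.py; python3 fit.py | sed -n 3,4p
cat > final.py <<'E'
from egg import *
from fit import p as F
M=F[:3]; X,Y,Z=axes(F[3]); AX=np.cos(F[4])*X+np.sin(F[4])*Z
Rt=np.column_stack([-AX,-Y,-np.cross(AX,Y)]); assert np.linalg.det(Rt)>.99
Q=R.from_matrix(Rt).as_quat(scalar_first=True); OFF=np.array([.0012,0,-.0200])   # egg centre in tool
tcp=lambda gap,d=0:M-AX*(.0285+gap)-Rt@OFF+d
E
cat > go1.py <<'E'
from final import *
print(M,AX,tcp(.07),ctrl.ik(tcp(.07),Q))
ctrl.movep(tcp(.07),Q); ctrl.pause(.3); s=ctrl.get_state(); print(s["time"],s["tcp_pos"],s["width"],s["gripper_force"])
c=s["tcp_pos"]+R.from_quat(s["eef_rot"],scalar_first=True).as_matrix()@OFF
o=[]
for n in("side","top","wrist"):
    im=grab_frame(n); cv2.imwrite(f"pics/k_{n}.png",im); o.append(compare(im,cam(n,s),c,AX,n))
cv2.imwrite("pics/k.png",np.hstack([cv2.resize(a,(266,300)) for a in o]))
E
python3 go1.py | tail -8
```

```text
[ 0.6305 -0.1242  0.1743  0.1482  0.3303  0.0134  0.002 ] yaw deg 8.493490096755425 [np.float64(0.3053545168932293), np.float64(0.27828169725581253), np.float64(1.2306299895069064), np.float64(0.4210766568210359), np.float64(0.3679596691412942)]
sd [0.0003 0.0001 0.0002 0.0054 0.0012 0.0001 0.0002]
0.27 edge [226.5543 134.8974] [199.0286 127.7984] slope 0.25790694 meas at mid 105.58326035542257 131.34792
0.27 edge [204.5499 104.6105] [232.2458 111.921 ] slope 0.26395252 meas at mid 107.45384322628792 108.26575
0.3 edge [226.3026 134.6515] [198.9321 126.8188] slope 0.2861756 meas at mid 105.52516594886814 130.73515
0.3 edge [205.0761 103.7605] [232.6    111.8341] slope 0.2933328 meas at mid 107.60070075424068 107.79729
0.33 edge [226.0585 134.3993] [198.8678 125.8371] slope 0.3148942 meas at mid 105.4737408677529 130.1182
0.33 edge [205.6323 102.9257] [232.9575 111.7572] slope 0.32320288 meas at mid 107.75313302368647 107.341446
0.36 edge [225.8225 134.1409] [198.8361 124.8542] slope 0.34412614 meas at mid 105.42906656948674 129.49757
0.36 edge [206.2181 102.107 ] [233.3181 111.6904] slope 0.35363144 meas at mid 107.91101784851037 106.89871Traceback (most recent call last):
  File "go1.py", line 1, in <module>
    from final import *
  File "final.py", line 4, in <module>
    Rt=np.column_stack([-AX,-Y,-np.cross(AX,Y)]); assert np.linalg.det(Rt)>.99
                                                         ^^^^^^^^^^^^^^^^^^^^^
AssertionError
```

```bash
sed -i 's/\[-AX,-Y,/[-AX,Y,/' final.py; python3 go1.py | sed -n '/^\[ 0.6305 -0.1242  0.1743\] /,$p'
```

```text
[ 0.6305 -0.1242  0.1743] [0.9356 0.1397 0.3244] [ 0.5459 -0.1369  0.1238] [ 0.6464  0.4459 -0.5     2.0961  0.2697  0.3475  1.7002]
18.55 [ 0.5463 -0.136   0.124 ] 0.04202780961183829 25.42641006410122
side pred xmin,ymin,xmax,ymax [263.8 128.2 287.6 147.8] seen -0.5 -0.5 511.5 383.5 area 196166
top pred xmin,ymin,xmax,ymax [334.7 173.5 355.  198.7] seen -0.5 -0.5 511.5 383.5 area 196406
wrist pred xmin,ymin,xmax,ymax [207.3 210.8 300.3 328.1] seen 206.5 210.5 298.5 327.5 area 8375
```

View pics/k.png

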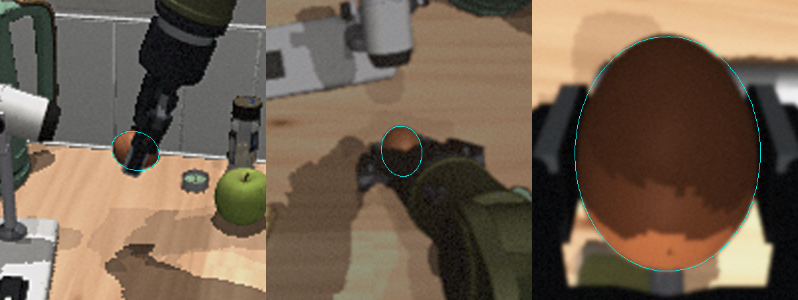

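```bash
cat > chk.py <<'E'
from final import *
im=cv2.imread("pics/side0.png").max(2).astype(float)
pt=circ(M,F[3],F[4],.0195)[1]; P=proj(S,pt)
m=np.zeros((384*8,512*8),np.uint8);cv2.fillPoly(m,[np.int32((P+.5)*8)],1)
print("rim pred bounds",P.min(0),P.max(0),"centre",proj(S,M))
for v in range(111,136,2):
    pr=np.nonzero(m[int((v+.5)*8)])[0]; r=im[v,225:248].astype(int)
    k=np.nonzero(r<62)[0]
    print(v,"pred R",pr.max()/8-.5 if len(pr) else None,"dark",225+k.min()-.5 if len(k) else None,225+k.max()+.5 if len(k) else None)
a=cv2.imread("pics/top0.png").max(2); P=proj(T,pt);print("top pred bounds",P.min(0),P.max(0))
for u in range(330,352,3): print(u,a[134:150,u])
sd=cv2.imread("pics/k_side.png"); mm=mask(sd)[115:160,255:300]; ys,xs=np.nonzero(mm);print("egg side seen",xs.min()+254.5,ys.min()+114.5,xs.max()+255.5,ys.max()+115.5,len(xs))
sd=cv2.imread("pics/k_top.png"); mm=mask(sd)[165:205,325:365]; ys,xs=np.nonzero(mm);print("egg top seen",xs.min()+324.5,ys.min()+164.5,xs.max()+325.5,ys.max()+165.5,len(xs))
E
python3 chk.py | sed -n '/rim pred/,$p'
```

```text
Traceback (most recent call last):
  File "chk.py", line 3, in <module>
    pt=circ(M,F[3],F[4],.0195)[1]; P=proj(S,pt)
       ^^^^
NameError: name 'circ' is not defined
```

```bash
sed -i '1a from fit import circ,S,T' chk.py; python3 chk.py | sed -n '/rim pred/,$p'
```

```text
rim pred bounds [233.3288 117.1401] [238.4271 133.4511] centre [235.8625 125.3139]
111 pred R None dark 231.5 236.5
113 pred R None dark 232.5 235.5
115 pred R None dark 232.5 236.5
117 pred R None dark 231.5 238.5
119 pred R 238.125 dark 230.5 238.5
121 pred R 237.5 dark 230.5 237.5
123 pred R 237.0 dark 229.5 237.5
125 pred R 236.375 dark 229.5 236.5
127 pred R 235.75 dark 228.5 236.5
129 pred R 235.125 dark 227.5 235.5
131 pred R 234.375 dark 226.5 234.5
133 pred R 233.625 dark 226.5 230.5
135 pred R None dark None None
top pred bounds [330.703  141.1472] [348.9085 145.2989]
330 [ 99  97  98  86  39  31  23  39  63 106 114 137 135 132 133 124]
333 [121 122 125 100  59  28  34  43  37  29  56 110 137 138 129 121]
336 [135 133 135 116  69  31  33  34  35  23  50 102 133 138 123 104]
339 [132 135 132  92  46  33  39  22  28  35  67 123 138 130 114  90]
342 [135 138 127  76  40  24  41  32  23  43  74 101 108 108 111 115]
345 [137 132  93  52  33  42  48  31  34  74 118 127 126 118 121 111]
348 [126  96  53  25  36  36  41  48  72 118 133 137 131 134 131 130]
351 [107 106 106 109 126 136 131 133 134 136 134 133 134 134 130 131]
egg side seen 264.5 127.5 287.5 144.5 132
egg top seen 336.5 174.5 353.5 185.5 145
```

```bash
cat > go2.py <<'E'
from final import *
from fit import circ,S,T
d=np.zeros(3)
for gap in(.03,.0095,.0095):
    ctrl.movel(tcp(gap,d),(Q),max_speed=.04); ctrl.pause(.3)
    s=[ctrl.get_state() for _ in range(1)][0]; e=s["tcp_pos"]-tcp(gap); d=d-e
    print("GO",gap,s["time"],"err",e,np.degrees((R.from_quat(s["eef_rot"],scalar_first=True)*R.from_matrix(Rt).inv()).as_rotvec()),s["contact_force"],s["width"],s["gripper_force"])
c=s["tcp_pos"]+R.from_quat(s["eef_rot"],scalar_first=True).as_matrix()@OFF
o=[]
for n in("side","top"):
    C=cam(n);im=grab_frame(n); cv2.imwrite(f"pics/f_{n}.png",im)
    k=6; u,v=proj(C,M).astype(int); a=cv2.resize(im[v-50:v+50,u-33:u+34],None,fx=k,fy=k,interpolation=cv2.INTER_CUBIC)
    sh=lambda P:np.int32((P-[u-33,v-50]+.5)*k)
    cv2.polylines(a,[cv2.convexHull(sh(outline(C,c,AX)))],True,(255,255,0),1); cv2.polylines(a,[sh(proj(C,circ(M,F[3],F[4],.0195)[1]))],True,(0,255,0),1); o.append(a)
im=grab_frame("wrist");cv2.imwrite("pics/f_wrist.png",im); compare(im,cam("wrist",s),c,AX,"GO wrist")
cv2.imwrite("pics/f.png",np.hstack(o)[:600,:800])
E
python3 go2.py | grep GO
```

```text
GO 0.03 20.1417 err [-0.0001 -0.0001 -0.    ] [-0.0023  0.0039 -0.0069] [-1.3142  0.0535 -0.8732] 0.042036303072745085 25.42657032608986
GO 0.0095 21.1083 err [-0.0001  0.     -0.0001] [ 0.      0.0119 -0.0091] [-0.8095  0.6181 -0.1837] 0.04202837394156865 25.426416769623756
GO 0.0095 21.6583 err [0.0002 0.0001 0.0001] [-0.0004 -0.0024  0.0018] [-0.8773  1.0222 -0.4995] 0.04207362773598701 25.42659893631935
GO wrist pred xmin,ymin,xmax,ymax [207.3 210.8 300.3 328.1] seen 208.5 211.5 298.5 328.5 area 8301
```

View pics/f.png

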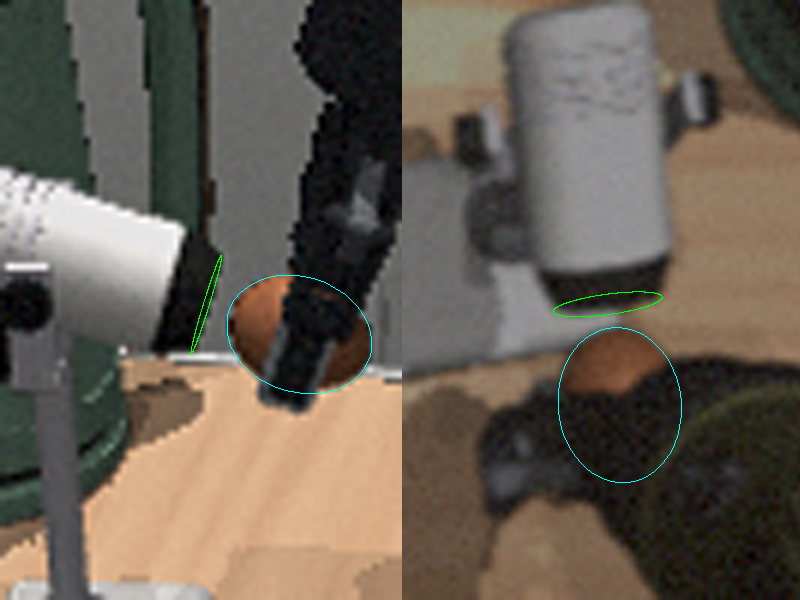

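Final picture: the egg sits in line with the head in both views, about 1 cm off the cup (side: rim centre (207,303), egg tip ~(231,312) in the crop). No contact, and the rocker is still down. Handing in.

```bash
python3 -c "
from station import ctrl, claw, grab_frame, camera_info
print(ctrl.close_job())"
```

```text
the job is handed in; nothing more can be done
None
```

I switched the lamp on and handed the job in at about 22 s, with the brown egg held still at about 25 N, blunt end roughly 1 cm from the cup and in line with the beam by the side and top views, and the white eggs and lamp head untouched.

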